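# Set the spoke gauge over the shelf edge

### The job

Get the spoke gauge ready for measuring: push the flat dark gauge along the raised oak shelf with your fingertips, never picking it up, until the end with the hole sticks out over the shelf's free front edge (the one facing the robot) and the yellow line lies right above that edge, with the gauge square to the edge. Leave it lying flat on the shelf, take your fingers away, and do not disturb the multitool, grip, patch tube, tin or tumbler.

Things in the scene. Friction and masses are not known exactly. Their poses are not given: they have to be found in the camera images.
- gauge_line (a point): Middle of the yellow line across the top of the spoke gauge, a flat dark plate 150 x 50 x 6 mm. x runs along the plate from the end with the hole to the plain rear end, y across it, z up. The end with the hole is at x = -40 mm, the rear end at x = +110 mm, the long sides at y = -25 and +25 mm.
- edge (a point): Middle of the upper rim of the free front edge of the fixed pale oak shelf, 640 mm long (y), 360 mm deep (x), top 70 mm above the table, board 22 mm thick, open below at the front. x points from the front edge into the shelf (away from the robot), y along the edge, z up. Its place and yaw vary. Small things lie on both sides, centres about 205 mm from its middle line.
- multitool: Bystander: silver aluminium multitool lying flat on the shelf, 88 mm long (y) x 30 x 21 mm; origin at the centre of its underside.
- grip: Bystander: blue silicone handlebar grip lying on the shelf, 118 mm long (y), 31 mm thick; origin at the centre of its underside.
- tube: Bystander: red patch tube with a twist cap lying on the shelf, 90 mm long (y), 32 mm wide at the crimped end, 18 mm high; origin at the underside, near its middle.
- tin: Bystander: round green tin with a brass-coloured lid, 62 mm across, 20 mm high; origin at the centre of its underside.
- tumbler: Bystander: glass tumbler, 72 mm across, 100 mm high, with two bicycle spokes standing in it up to 285 mm high, at one back corner of the shelf; origin at the centre of its underside. At the other back corner stands a fixed grey clamp, 116 mm high on a 70 mm square foot, holding a 160 mm saddle rail.
- gauge: The loose spoke gauge, about 0.12 kg; origin at the centre of its underside, axes as the line's. The 10 mm hole is 17 mm from one end, the line 40 mm from that end. It starts wholly on the shelf, hole end 30 to 80 mm behind the front edge, askew by up to about 15 degrees, within 35 mm of the shelf's middle line. It slides with ordinary dry friction.
There are look-alikes about, which are no part of the job. What is meant by the gauge is not orange, purple or red, and is the smaller of those in its own colour.

How it is judged:
On the way:
1. the hole end has come out past the front edge, the gauge flat on the shelf (x of gauge_line in the frame of edge below 0.03 m and z of gauge_line in the frame of edge between 0.003 and 0.009 m and angle between gauge_line's own z axis and vertical below 0.05 rad), for 0.1 s.
At the end, for the whole second after the job is handed in: The yellow line lies above the front edge to within 6 mm (the hole end overhangs 34 to 46 mm), the gauge is square to the edge within 0.12 rad (7 degrees), flat on the shelf and at rest (x of gauge_line in the frame of edge between -0.006 and 0.006 m and angle between the x axis of gauge_line and the x axis of edge, either way round below 0.12 rad and z of gauge_line in the frame of edge between 0.003 and 0.009 m and angle between gauge_line's own z axis and vertical below 0.05 rad and linear speed of gauge below 0.01 m/s); the robot touches nothing.
It fails at once if the gauge is picked up (line more than 10 mm above its resting height) (z of gauge_line in the frame of edge above 0.016 m).
It fails at once if the gauge is tipped by more than 0.2 rad (angle between gauge_line's own z axis and vertical above 0.2 rad).
It fails at once if the gauge falls off the shelf (z of gauge_line in the frame of edge below -0.02 m).
It fails at once if the multitool, grip, tube, tin or tumbler is moved more than 10 mm (distance of any of multitool, grip, tube, tin, tumbler from where it was at the start of the episode above 0.01 m).
It fails at once if the tumbler is tipped by more than 0.2 rad (angle between tumbler's own z axis and vertical above 0.2 rad).
It also fails if it takes over 53 s, if anything falls off the work surface, if the arm or the gripper's body presses on something with over 40 N, if the wrist force passes 120 N, or if a joint passes its speed limit or range.

### The arm

A 6-joint arm with a two-finger parallel gripper is mounted at the origin on the work surface. World frame = base frame: x ahead of the robot, y to its left, z up, the work surface at z = 0. Lengths are in m, angles in rad, forces in N, time in s.
With the tool pointing down it reaches from about 0.3 to 0.95 m from the base axis. Payload 3.1 kg.
Tool frame: the origin (TCP) lies midway between the tips of the shut fingers; the grasp point (between the pads) lies 19 mm behind it (ctrl.grasp_offset is the distance from the TCP to the grasp point, in m); z points along the fingers, y is the direction in which the jaws open and shut (so a half turn about z gives the same grasp; the last joint's range is limited). The gripper opens to 85 mm and grips with 20 to 120 N. Pads are 22 mm wide; open, the fingers measure 114 mm over their backs; the gripper's body (76 mm by 85 mm) begins 54 mm behind the grasp point. The pads swing forward as they close: fully open they stand 13 mm farther back than shut.
Start: joints at [-1.305, 0.308, 1.634, -0, 1.2, -0.07], TCP at [0.206, -0.59, 0.231] pointing down, gripper open.
Joint ranges: [-3.06, 3.06], [-0.79, 1.96], [0.05, 2.63], [-1.19, 4.34], [0.05, 2.64], [-2.94, 2.94]. Speed limits (rad/s): [2.79, 2.79, 3.14, 3.14, 3.14, 3.14].

### API

Orientations are given as a unit quaternion [x, y, z, w].
In Python, from plant import ctrl, snapshot, camera_model, sign_off gives the robot as it stands.
- The arm moves only by the tool apply_moves, never from a script. Its argument "motion" is text: rows parted by semicolons, each of 7 numbers parted by spaces: the closure, from -1 (fully open) to 1 (shut), so that 0 is half open, then the shift along the world's x, y, z in cm, then the turn, a rotation vector about the world's x, y, z in degrees. A call has 1 to 12 rows; each row shifts and turns the commanded pose from where the row before left it; what a row does not reach is not made up. A row lasts 1/8 s, in which the tool goes at most 62.5 mm and 10.7 degrees, less where a joint would pass 70% of its speed; a pose out of reach is approached as far as the arm can. A call with a gripper value outside its range is refused whole. The fingers move at their own pace and stop on an object; "newtons" is the grip in N (left out, the last holds). Time passes only in rows, so rows that do not move let the fingers close. It gives the time, the measured TCP pose, the force and the opening at its end, in the units of the state.
- ctrl.observe(): the state, without advancing time (a new reading comes with each control period).
- snapshot(name): name is "scene" or "top" or "wrist"; returns the picture (420x560x3 uint8, red, green, blue); there is no depth.
- camera_model(name): a dict with "fov_y" (degrees; the focal length in pixels is half the picture's height over the tangent of half this angle, whatever the lens; pixels are square), "cx", "cy" (the principal point, pixels), "D" ([k1, k2, p1, p2, k3] as OpenCV has them; the pictures are not rectified), "R" (3x3) and "t" (3): a world point X has camera coordinates R X + t; the wrist camera has in their place "T_tool_cam" (4x4, takes a point from camera to tool coordinates, whose origin is the TCP and whose axes are the flange's). Camera axes: x right, y down, z forward; pixel columns grow to the right and rows downward; lengths in m; the calibration is good to about 2 mm. A picture is of the moment at which its call begins: read the wrist's pose just before it. camera_model takes no time and is no camera call.
- sign_off(): hands the job in, once; it reports no verdict.
The state is a dict: "t": time; "qpos": joint angles; "dq": joint speeds; "joint_efforts": joint torques, N m; "eef_pos": TCP position; "ee_rot": TCP orientation; "contact_force": force on the tool from outside, world axes, zero at the start; "moment": the same for the moment, N m; "opening": opening from 0.0 (shut) to 1.0 (fully open).
Only numpy, scipy, OpenCV 4.12 (cv2) and the standard library are available. Lean on these libraries where they do the work, as an engineer would, in place of code of your own. Each camera call takes 0.05 s, during which the arm holds its last target.

## Working session

There is one attempt and no reset: what is moved stays moved. The work goes in short steps, Python scripts to look and compute and a tool call to move; the robot and the scene stay as the last step left them, time stands still between calls to the robot, and variables do not carry over. Pictures are saved under pics/ and viewed, and the job is handed in when it is done.

Besides the shell and the picture viewer there is one more tool, called after "Emit:" as a command line: name --argument value ..., lists and objects as JSON in quotes. apply_moves: Moves the arm, as the interface text tells. Its arguments: {"type":"object","properties":{"motion":{"type":"string"},"newtons":{"type":"number"}},"required":["motion"]}

```bash
mkdir -p pics; ls; python3 - <<'E'
from plant import ctrl,snapshot,camera_model
import cv2
print(ctrl.observe())
for n in ("scene","top"):
    im=snapshot(n); cv2.imwrite(f"pics/{n}0.png",im[:,:,::-1])
for n in ("scene","top","wrist"): print(n,camera_model(n))
E
```

```text
pics
{'t': 0.0, 'qpos': array([-1.30470371e+00,  3.09006789e-01,  1.63522087e+00, -2.22729130e-05,
        1.19970207e+00, -6.97174762e-02]), 'dq': array([ 2.10199618e-04,  8.77949252e-05,  3.33858570e-04, -7.72937777e-04,
       -1.81244603e-03, -2.16717958e-04]), 'joint_efforts': array([ 3.88603667e-05, -4.15257704e+01, -2.76664227e+01,  2.13775604e-05,
        1.00903751e-02,  1.34641644e-05]), 'eef_pos': array([ 0.20569486, -0.58929134,  0.23002963]), 'ee_rot': array([ 9.85935683e-01,  1.67121106e-01, -1.24875299e-04, -1.16189216e-03]), 'contact_force': array([ 0.28360404, -0.66437295,  0.31648335]), 'moment': array([-3.95982760e-05,  1.29648193e-02,  3.27923436e-02]), 'opening': 1.0026200606160678}
scene {'fov_y': 56.82708774602882, 'cx': 281.0565639582536, 'cy': 202.3255442737759, 'D': array([-0.04386826,  0.        ,  0.        ,  0.        ,  0.        ]), 'R': array([[ 0.68614158,  0.7273656 , -0.01220717],
       [ 0.4690845 , -0.4552    , -0.75680427],
       [-0.5560301 ,  0.51354868, -0.65352757]]), 't': array([-0.31918543, -0.18318724,  1.49952885])}
top {'fov_y': 50.13
[... 164 characters left out ...]
, -0.99971827,  0.00716824],
       [-0.99393719,  0.02172371, -0.10778193],
       [ 0.10759584, -0.0095636 , -0.99414872]]), 't': array([-0.02820212,  0.46758931,  1.15682782])}
wrist {'fov_y': 61.69715694941409, 'cx': 282.1639262214279, 'cy': 207.46390175499442, 'D': array([-0.08539271,  0.        ,  0.        ,  0.        ,  0.        ]), 'T_tool_cam': array([[ 5.71279062e-04, -9.60347259e-01, -2.78806053e-01,
         6.99668745e-02],
       [ 9.99997710e-01, -2.63437635e-05,  2.13975597e-03,
         1.23542028e-04],
       [-2.06225358e-03, -2.78806637e-01,  9.60345045e-01,
        -1.43042164e-01],
       [ 0.00000000e+00,  0.00000000e+00,  0.00000000e+00,
         1.00000000e+00]])}
```

View pics/scene0.png

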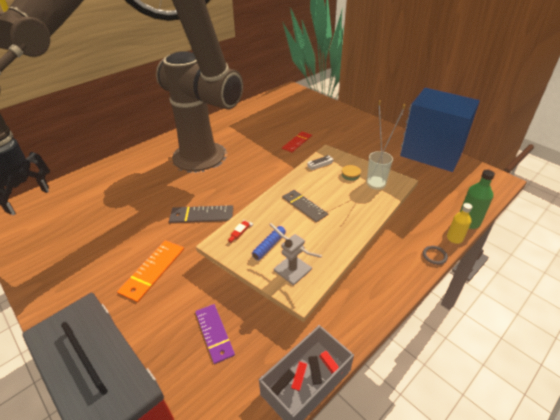

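View pics/top0.png

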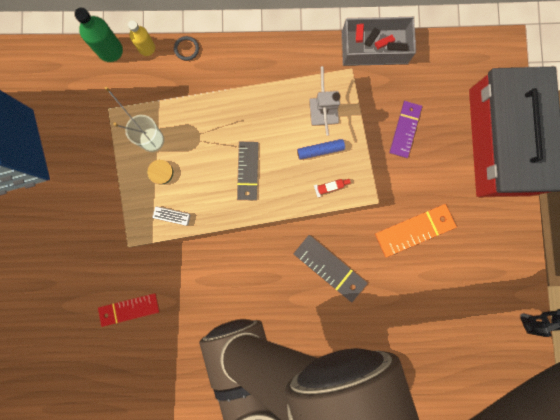

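The gauge lies on the shelf at about (247,170) in the top view, with its hole end and yellow line (247,184) towards the front edge. That edge runs from about (130,244) to (378,205). Next I measure both.

```bash
cat > h.py <<'E'
import numpy as np,cv2
from plant import ctrl,snapshot,camera_model
from scipy.spatial.transform import Rotation as Ro
def cam(n,obs=None):
    m=camera_model(n); f=210/np.tan(np.radians(m['fov_y'])/2)
    K=np.array([[f,0,m['cx']],[0,f,m['cy']],[0,0,1]])
    if n=='wrist':
        T=np.eye(4);T[:3,:3]=Ro.from_quat(obs['ee_rot']).as_matrix();T[:3,3]=obs['eef_pos']
        W=T@m['T_tool_cam']; R=W[:3,:3].T; t=-R@W[:3,3]
    else: R=m['R'];t=m['t']
    return K,m['D'],R,t
def ray(c,px,z):
    K,D,R,t=c
    p=cv2.undistortPoints(np.array(px,float).reshape(-1,1,2),K,D).reshape(-1,2)
    d=np.c_[p,np.ones(len(p))]@R; o=-R.T@t
    return o+d*((z-o[2])/d[:,2])[:,None]
def proj(c,P):
    K,D,R,t=c
    return cv2.projectPoints(np.array(P,float).reshape(-1,1,3),cv2.Rodrigues(R)[0],t,K,D)[0].reshape(-1,2)
E
python3 - <<'E'
from h import *
im=cv2.imread('pics/top0.png')
cv2.imwrite('pics/topz.png',cv2.resize(im[60:260,100:390],None,fx=2.75,fy=2.75,interpolation=cv2.INTER_CUBIC))
hsv=cv2.cvtColor(im,cv2.COLOR_BGR2HSV)
roi=np.zeros(im.shape[:2],np.uint8);roi[130:212,225:272]=1
c=cam('top')
dark=((hsv[...,2]<110)&(roi>0)).astype(np.uint8)
dark=cv2.morphologyEx(dark,cv2.MORPH_CLOSE,np.ones((7,7)))
n,l,s,ce=cv2.connectedComponentsWithStats(dark);i=1+s[1:,4].argmax();print(s[i])
cn=cv2.findContours((l==i).astype(np.uint8),0,1)[0][0]
W=ray(c,cn.reshape(-1,2),0.076)[:,:2]
r=cv2.minAreaRect((W*1000).astype(np.float32));print(r,cv2.boxPoints(r))
y=np.argwhere((hsv[...,0]>20)&(hsv[...,0]<35)&(hsv[...,1]>170)&(roi>0))[:,::-1];print(len(y),y.mean(0),ray(c,y.mean(0),.076))
# shelf front edge: per-column bottom-most shelf pixel
for X in range(135,375,10):
    col=im[:,X].astype(int); ex=244-(X-130)*39/248
    a=int(ex)-14; g=col[a:a+28]; print(X,a,[int(v) for v in g[:,1]]) if X%40==15 else 0
E
```

```text
[240 145  10  18  60]
((588.1431884765625, 30.99279022216797), (22.949810028076172, 44.03439712524414), 88.8344955444336) [[565.89716   19.968098]
 [609.9224    19.072418]
 [610.3892    42.017483]
 [566.36395   42.913162]]
0 [nan nan] [[nan nan nan]]
135 229 [127, 129, 130, 130, 133, 132, 130, 120, 123, 124, 129, 132, 134, 137, 137, 134, 136, 94, 80, 84, 84, 82, 85, 79, 81, 79, 78, 79]
175 222 [228, 184, 191, 188, 183, 186, 180, 191, 192, 194, 198, 200, 201, 186, 187, 190, 180, 105, 89, 86, 77, 78, 77, 74, 83, 83, 83, 89]
215 216 [175, 178, 183, 186, 186, 190, 194, 186, 184, 182, 183, 194, 192, 196, 193, 178, 103, 87, 87, 89, 119, 124, 131, 132, 131, 124, 121, 119]
255 210 [189, 194, 191, 193, 196, 199, 189, 186, 183, 184, 194, 200, 202, 197, 185, 108, 91, 89, 99, 127, 128, 134, 129, 129, 126, 127, 123, 128]
295 204 [188, 186, 188, 194, 201, 200, 200, 196, 197, 199, 201, 196, 191, 181, 110, 95, 100, 108, 134, 135, 130, 125, 122, 127, 128, 128, 132, 133]
335 197 [198, 194, 190, 193, 189, 187, 189, 194, 191, 199, 208, 210, 202, 194, 118, 100, 98, 104, 126, 132, 127, 129, 133, 133, 134, 136, 138, 127]<stdin>:13: RuntimeWarning: Mean of empty slice.
  ret = um.true_divide(
```

View pics/topz.png

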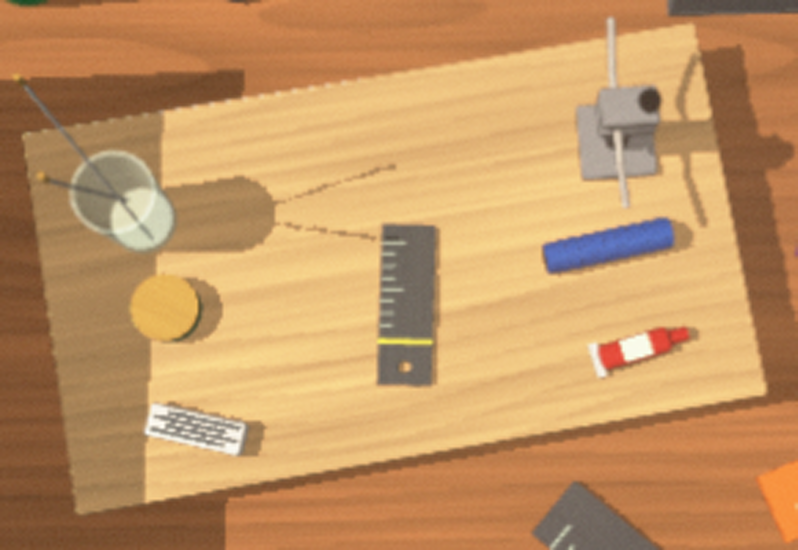

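The zoom shows the gauge as a grey rectangle at zoom x 378–436, y 225–385, with the yellow line at y≈341. I'll segment it by low saturation and fit the front edge to sub-pixel accuracy.

```bash
cat >> h.py <<'E'
def edge_line(im,c):
    P=[]
    for X in range(170,372,4):
        ex=244-(X-130)*39/248
        a=int(ex)-12; g=im[a:a+26,X,1].astype(float)
        for k in range(6,25):
            if g[k]>145 and g[k+1]<=145:
                P.append((X,a+k+(g[k]-145)/(g[k]-g[k+1])));break
    W=ray(c,P,0.070)[:,:2]
    for _ in range(3):
        vx,vy,x0,y0=cv2.fitLine(W.astype(np.float32),cv2.DIST_HUBER,0,1e-4,1e-4).ravel()
        n=np.array([abs(vy),-vx*np.sign(vy)]) ; d=(W-[x0,y0])@n; W=W[abs(d)<.004]
    if n[0]<0:n=-n
    return np.array([x0,y0]),n,d.std(),len(W)
E
python3 - <<'E'
from h import *
im=cv2.imread('pics/top0.png'); c=cam('top')
p0,n,sd,N=edge_line(im,c); print('edge',p0,n,np.degrees(np.arctan2(n[1],n[0])),sd,N)
b=im.astype(int); sat=b.max(2)-b.min(2)
roi=np.zeros(im.shape[:2],bool);roi[135:207,230:268]=1
m=((sat<45)&(b.max(2)<160)&roi).astype(np.uint8)
yl=roi&(b[...,2]-b[...,0]>90)&(b[...,1]>150)
m=cv2.morphologyEx(m,cv2.MORPH_CLOSE,np.ones((7,7)))
k,l,s,ce=cv2.connectedComponentsWithStats(m);i=1+s[1:,4].argmax();print(s[i])
cn=cv2.findContours((l==i).astype(np.uint8),0,1)[0][0]
W=ray(c,cn.reshape(-1,2),0.076)[:,:2]
r=cv2.minAreaRect((W*1000).astype(np.float32));B=cv2.boxPoints(r);print(r,B)
mid=np.array(r[0])/1000; print('edge dist corners',(B/1000-p0)@n)
t=np.array([-n[1],n[0]])
for nm,q in (('multi',(171,215)),('tin',(160,172)),('grip',(321,149)),('tube',(333,187)),('tumbler',(151,139))): 
    w=ray(c,[q],.08)[0,:2]; print(nm,w,(w-p0)@n,(w-mid)@t)
print(ctrl.observe()['t'])
E
```

```text
edge [ 0.41308075 -0.03073989] [0.98882866 0.14905663] 8.572261 0.00035209916802536866 51
[ 238  142   20   58 1100]
((544.533447265625, 23.962554931640625), (48.13011169433594, 146.56082153320312), 88.83023071289062) [[470.77704     1.3985271]
 [617.3073     -1.5935001]
 [618.28986    46.52658  ]
 [471.75958    49.51861  ]]
edge dist corners [0.06184218 0.20628953 0.2144337  0.06998637]
multi [0.43479449 0.21626308] 0.058288591453800935 0.20650958923913415
tin [0.54402473 0.24393499] 0.1704232722048238 0.21759087141988437
grip [ 0.59472039 -0.16391858] 0.15975931490890946 -0.19326294699285068
tube [ 0.49656543 -0.19087821] 0.058682367264151554 -0.20529075293595844
tumbler [0.62922276 0.26677707] 0.2580742854811193 0.2274784501310824
0.1
```

Measured in the edge frame, the gauge needs about 105 mm of travel and a turn of about +9.8°. I'll bring the half-shut fingers in behind its rear end, at about x=0.655, y=0.022.

Emit:
apply_moves --motion "0.5 2.1 4.9 0 0 0 -2; 0.5 2.1 4.9 0 0 0 -2; 0.5 2.1 4.9 0 0 0 -2; 0.5 2.1 4.9 0 0 0 -2; 0.5 2.1 4.9 0 0 0 -2; 0.5 2.1 4.9 0 0 0 -2; 0.5 2.1 4.9 0 0 0 -2; 0.5 2.1 4.9 0 0 0 -2; 0.5 2.1 4.9 0 0 0 -2; 0.5 2.1 4.9 0 0 0 -2.4; 0.5 0 0 0 0 0 0"

```text
t: 1.48
eef_pos: [0.4164, -0.0971, 0.231]
ee_rot: [1.0, -0.007, -0.0, -0.0]
contact_force: [-0.2, -1.2, -0.4]
opening: 0.254
```

Emit:
apply_moves --motion "0.5 4.8 2.4 0 0 0 0; 0.5 4.8 2.4 0 0 0 0; 0.5 4.8 2.4 0 0 0 0; 0.5 4.8 2.4 0 0 0 0; 0.5 4.8 2.3 0 0 0 0; 0.5 0 0 -5 0 0 0; 0.5 0 0 -3 0 0 0; 0.5 0 0 0 0 0 0; 0.5 0 0 0 0 0 0"

```text
t: 2.6
eef_pos: [0.6567, 0.0178, 0.1524]
ee_rot: [1.0, -0.011, 0.001, 0.0]
contact_force: [0.7, 0.4, 0.1]
opening: 0.251
```

```bash
python3 - <<'E'
from h import *
o=ctrl.observe();print(o)
w=snapshot('wrist');cv2.imwrite('pics/w1.png',w[...,::-1])
t=snapshot('top');cv2.imwrite('pics/t1.png',t[...,::-1])
E
```

```text
{'t': 2.6, 'qpos': array([-3.90692786e-02,  4.45091936e-01,  1.61484578e+00, -2.30125183e-04,
        1.08009836e+00,  1.55305321e+00]), 'dq': array([ 0.00569253, -0.02572359, -0.02163904, -0.00148306, -0.00293958,
        0.0020574 ]), 'joint_efforts': array([ 2.14077649e-02, -4.40031266e+01, -2.48110056e+01, -1.62822802e-03,
        6.62444299e-02, -3.27096503e-03]), 'eef_pos': array([0.65668851, 0.01779936, 0.15236541]), 'ee_rot': array([ 9.99943418e-01, -1.06087374e-02,  7.75094166e-04,  1.23592230e-04]), 'contact_force': array([0.66971124, 0.44901393, 0.12991224]), 'moment': array([-0.00337611, -0.01947654,  0.01102052]), 'opening': 0.25116331266787595}
```

View pics/w1.png

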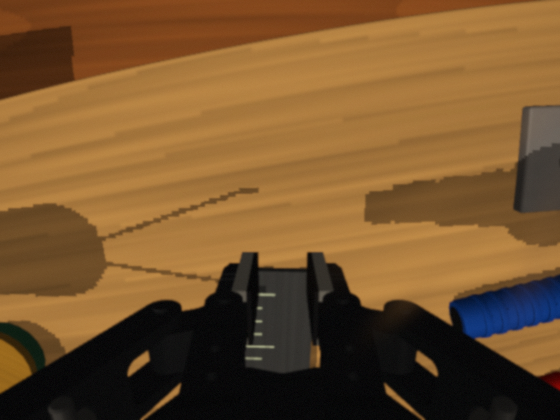

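View pics/t1.png

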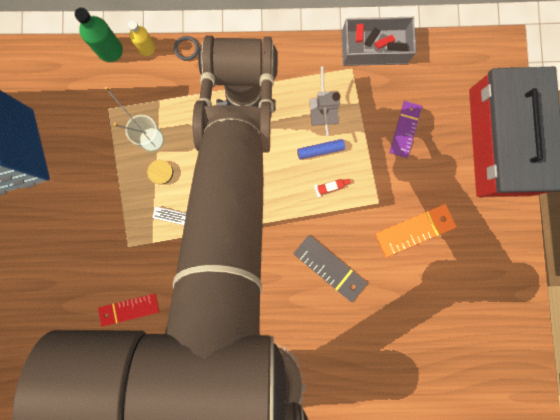

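The wrist view shows the gauge's rear end at row ≈268 between columns ≈255 and 308, just beyond the fingertips, with nothing beneath them. I check that rear edge's position.

```bash
python3 - <<'E'
from h import *
o={'ee_rot':[ 9.99943418e-01, -1.06087374e-02,  7.75094166e-04,  1.23592230e-04],'eef_pos':[0.65668851, 0.01779936, 0.15236541]}
c=cam('wrist',o)
im=cv2.imread('pics/w1.png')
cv2.imwrite('pics/w1z.png',cv2.resize(im[230:380,200:360],None,fx=4,fy=4))
print(ray(c,[(258,268),(306,268)],.076))
e=np.array([o['eef_pos']]);print('tcp px',proj(c,e), proj(c,[[.619,-.0016,.076],[.618,.0465,.076]]))
E
```

```text
[[0.62049629 0.03423037 0.076     ]
 [0.61978062 0.00132499 0.076     ]]
tcp px [[280.57847636 268.96879824]] [[310.25696523 268.93918717]
 [240.35727454 271.59611661]]
```

View pics/w1z.png

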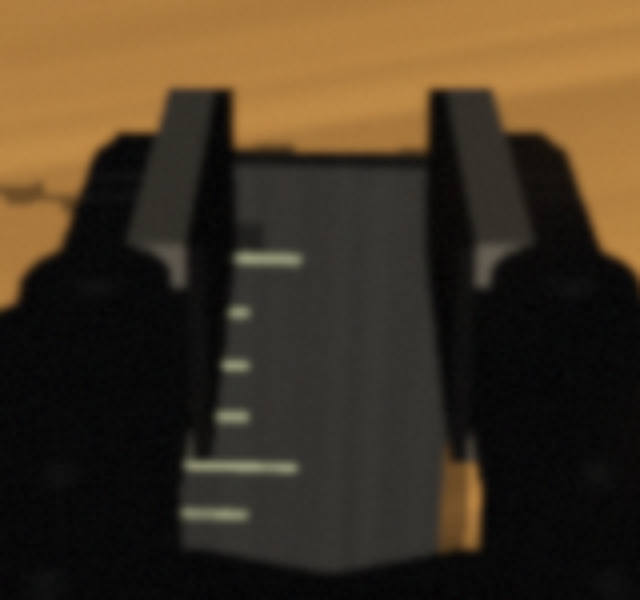

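Emit:
apply_moves --motion "0.5 0 0.4 -3 0 0 0; 0.5 0 0 -3 0 0 0; 0.5 0 0 -1 0 0 0; 0.5 0 0 0 0 0 0; 0.5 0 0 -0.2 0 0 0; 0.5 0 0 0 0 0 0"

```text
t: 3.45
eef_pos: [0.6569, 0.0228, 0.0807]
ee_rot: [1.0, -0.01, 0.001, 0.0]
contact_force: [0.2, 0.5, 0.3]
opening: 0.247
```

Emit:
apply_moves --motion "0.5 0 0 -0.4 0 0 0; 0.5 0 0 -0.2 0 0 0; 0.5 0 0 -0.2 0 0 0; 0.5 0 0 0 0 0 0"

```text
t: 3.95
eef_pos: [0.6557, 0.0229, 0.0709]
ee_rot: [1.0, -0.01, -0.0, -0.0]
contact_force: [0.2, 0.5, -0.7]
opening: 0.253
```

Emit:
apply_moves --motion "0.5 0 0 -0.1 0 0 0; 0.5 0 0 0 0 0 0"

```text
t: 4.2
eef_pos: [0.656, 0.0229, 0.0703]
ee_rot: [1.0, -0.01, 0.0, 0.0]
contact_force: [-0.6, 0.3, 0.1]
opening: 0.249
```

```bash
python3 - <<'E'
from h import *
o=ctrl.observe();print(o['eef_pos'],o['contact_force'])
im=snapshot('scene')[...,::-1];cv2.imwrite('pics/s2z.png',cv2.resize(im[150:270,230:390],None,fx=5,fy=5,interpolation=cv2.INTER_CUBIC))
im=snapshot('wrist')[...,::-1];cv2.imwrite('pics/w2.png',im)
E
```

```text
[0.65602767 0.02285652 0.07032022] [-0.62378955  0.33836373  0.14651108]
```

View pics/s2z.png

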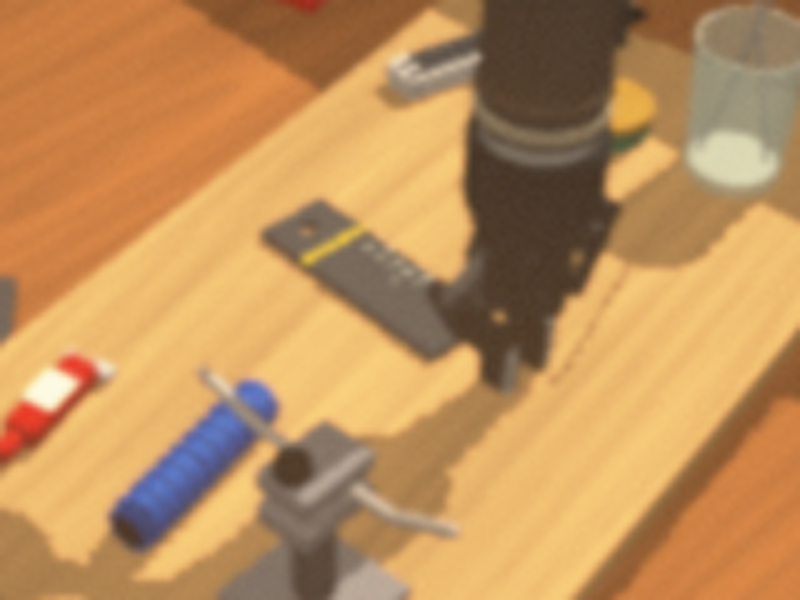

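View pics/w2.png

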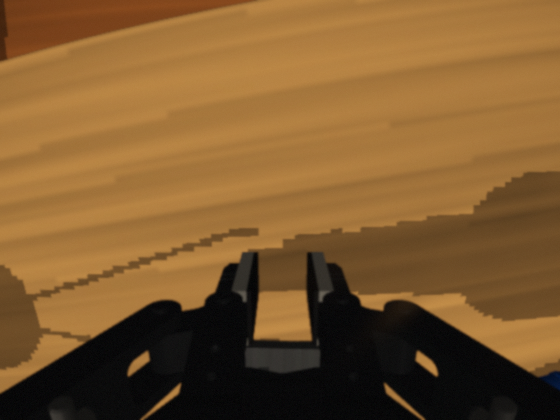

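The fingers stand behind the rear end, just above the shelf, with no contact yet. I step down until they touch.

Emit:
apply_moves --motion "0.5 0 0 -0.1 0 0 0; 0.5 0 0 0 0 0 0"

```text
t: 4.55
eef_pos: [0.656, 0.0229, 0.0702]
ee_rot: [1.0, -0.01, -0.0, 0.0]
contact_force: [-1.9, -0.1, 5.1]
opening: 0.25
```

Emit:
apply_moves --motion "0.5 0 0 -0.1 0 0 0; 0.5 0 0 0 0 0 0"

```text
t: 4.8
eef_pos: [0.6561, 0.0229, 0.0702]
ee_rot: [1.0, -0.01, -0.0, 0.0]
contact_force: [-4.2, 0.2, 9.2]
opening: 0.248
```

Shelf contact is at a TCP height of 0.0702. I lift about 2 mm, close in, then push along the edge normal while turning the tool to the edge's yaw.

Emit:
apply_moves --motion "0.5 0 0 0.4 0 0 0; 0.5 0 0 0 0 0 0; 0.5 -0.7 0 0 0 0 0; 0.5 -0.7 0 0 0 0 0; 0.5 -0.5 0 0 0 0 0; 0.5 -0.4 0 0 0 0 0; 0.5 -0.4 0 0 0 0 0; 0.5 0 0 0 0 0 0"

```text
t: 5.8
eef_pos: [0.6288, 0.0229, 0.0724]
ee_rot: [1.0, -0.01, 0.0, -0.0]
contact_force: [0.9, 0.4, -0.9]
opening: 0.25
```

Emit:
apply_moves --motion "0.5 -0.4 -0.06 0 0 0 0.8; 0.5 -0.4 -0.06 0 0 0 0.8; 0.5 -0.4 -0.06 0 0 0 0.8; 0.5 -0.4 -0.06 0 0 0 0.8; 0.5 -0.4 -0.06 0 0 0 0.8; 0.5 -0.4 -0.06 0 0 0 0.8; 0.5 -0.4 -0.06 0 0 0 0.8; 0.5 -0.4 -0.06 0 0 0 0.8; 0.5 -0.4 -0.06 0 0 0 0.8; 0.5 -0.4 -0.06 0 0 0 0.8; 0.5 -0.4 -0.06 0 0 0 0.8; 0.5 0 0 0 0 0 0.9"

```text
t: 7.3
eef_pos: [0.5843, 0.0162, 0.0722]
ee_rot: [0.997, 0.075, -0.0, -0.0]
contact_force: [-0.2, 0.7, -0.3]
opening: 0.25
```

```bash
python3 - <<'E'
from h import *
o=ctrl.observe();print(o['eef_pos'],o['contact_force'])
im=snapshot('scene')[...,::-1];cv2.imwrite('pics/s3.png',im);cv2.imwrite('pics/s3z.png',cv2.resize(im[150:270,210:370],None,fx=5,fy=5,interpolation=cv2.INTER_CUBIC))
E
```

```text
[0.58434653 0.01624691 0.07217417] [-0.16058508  0.69558509 -0.25682613]
```

View pics/s3z.png

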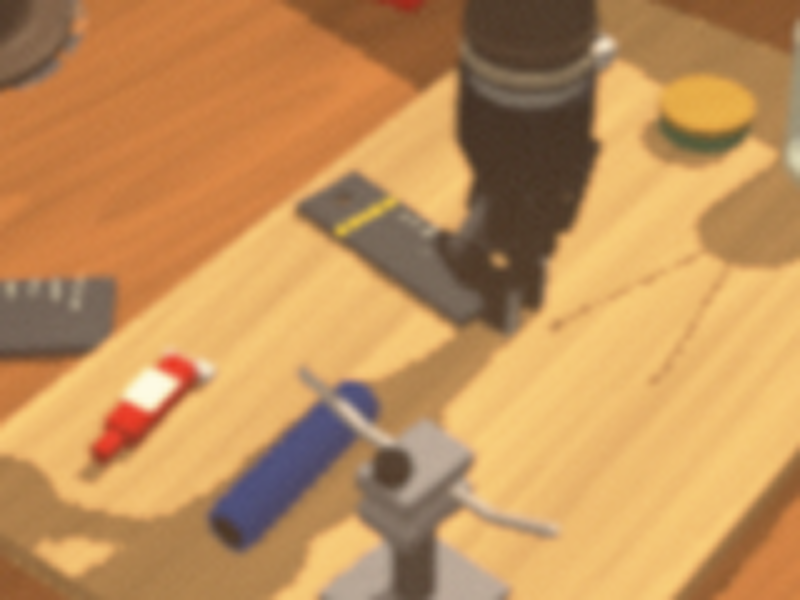

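The gauge has followed, turned roughly square to the edge, and its hole end is near the rim. I measure the yellow line and the edge in this view.

```bash
cat >> h.py <<'E'
P0=np.array([0.41308075,-0.03073989]);NV=np.array([0.98882866,0.14905663])
def scene_line(im):  # im BGR; yellow line + edge in scene view
    c=cam('scene'); b=im.astype(int)
    y=((b[...,2]-b[...,0]>110)&(b[...,1]-b[...,0]>80)&(abs(b[...,2]-b[...,1])<60)&(b[...,1]>130))
    hs=cv2.cvtColor(im,cv2.COLOR_BGR2HSV)
    y=((hs[...,0]>=23)&(hs[...,0]<=33)&(hs[...,1]>150)&(hs[...,2]>120))
    roi=np.zeros(y.shape,bool);roi[170:235,250:320]=1
    q=np.argwhere(y&roi)[:,::-1]
    W=ray(c,q,.076)[:,:2]; vx,vy,x0,y0=cv2.fitLine(W.astype(np.float32),cv2.DIST_HUBER,0,1e-4,1e-4).ravel()
    return q,W,(vx,vy),np.array([x0,y0])
E
python3 - <<'E'
from h import *
im=cv2.imread('pics/s3.png')
q,W,v,m=scene_line(im);print(len(q),q.min(0),q.max(0),m,(m-P0)@NV,'line-dir deg',np.degrees(np.arctan(-v[0]/v[1])))
# project top-derived edge into scene
t=np.array([-NV[1],NV[0]]);c=cam('scene')
E=[np.r_[P0+s*t,.07] for s in (-.2,-.1,0,.1)]
print(proj(c,E))
z=im.copy()
for p in proj(c,[np.r_[P0+s*t,.07] for s in np.linspace(-.2,.2,30)]): cv2.circle(z,tuple(int(round(a)) for a in p),0,(255,0,255),-1)
cv2.imwrite('pics/s3e.png',cv2.resize(z[150:270,210:370],None,fx=5,fy=5,interpolation=cv2.INTER_NEAREST))
E
```

```text
6 [278 190] [287 196] [0.46153927 0.0066813 ] 0.053495048830999224 line-dir deg -1.4506749
[[216.21856753 229.20716805]
 [240.321636   210.29353103]
 [262.11589455 193.20295892]
 [281.89236771 177.70396278]]
```

View pics/s3e.png

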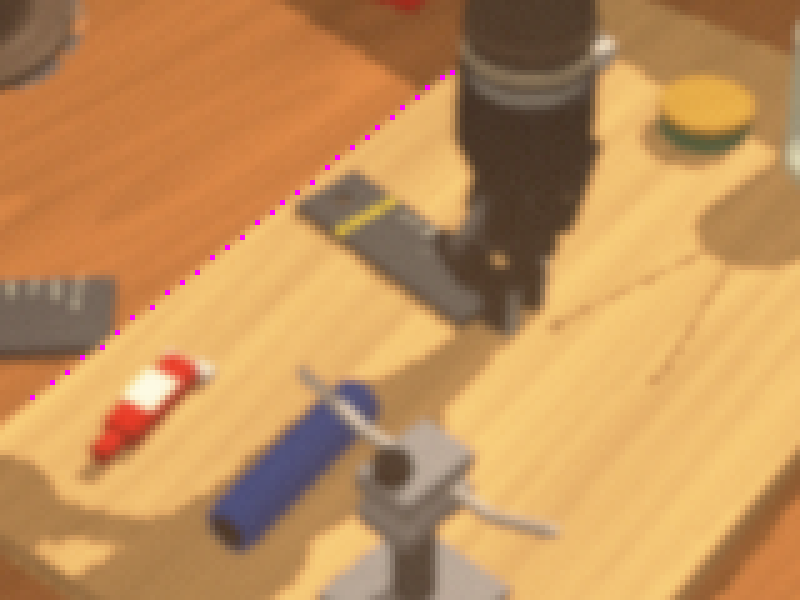

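```bash
python3 - <<'E'
from h import *
c=cam('scene')
z=lambda *p:[(210+(a-2)/5,150+(b-2)/5) for a,b in p]
L=ray(c,z((338,234),(397,204)),.076);print(L);d=L[1]-L[0];print(np.degrees(np.arctan2(-d[0],d[1])))
S=ray(c,z((303,212),(460,322)),.076);print(S);d=S[1]-S[0];print(np.degrees(np.arctan2(d[1],d[0])))
print((L[:,:2]-P0)@NV)
E
```

```text
[[ 0.46250167 -0.0123943   0.076     ]
 [ 0.46678567  0.03374749  0.076     ]]
-5.304379094409953
[[ 0.4318207  -0.01350159  0.076     ]
 [ 0.56999872 -0.01573568  0.076     ]]
-0.9262891726795154
[0.05160336 0.06271724]
```

```bash
python3 - <<'E'
from h import *
im=snapshot('wrist')[...,::-1];cv2.imwrite('pics/w4.png',im)
im=snapshot('top')[...,::-1];cv2.imwrite('pics/t4.png',cv2.resize(im[100:260,130:330],None,fx=4,fy=4,interpolation=cv2.INTER_CUBIC)[:600])
E
```

```text
(no output)
```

View pics/w4.png

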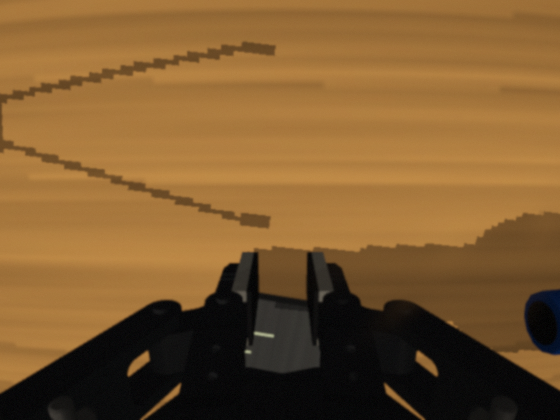

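View pics/t4.png

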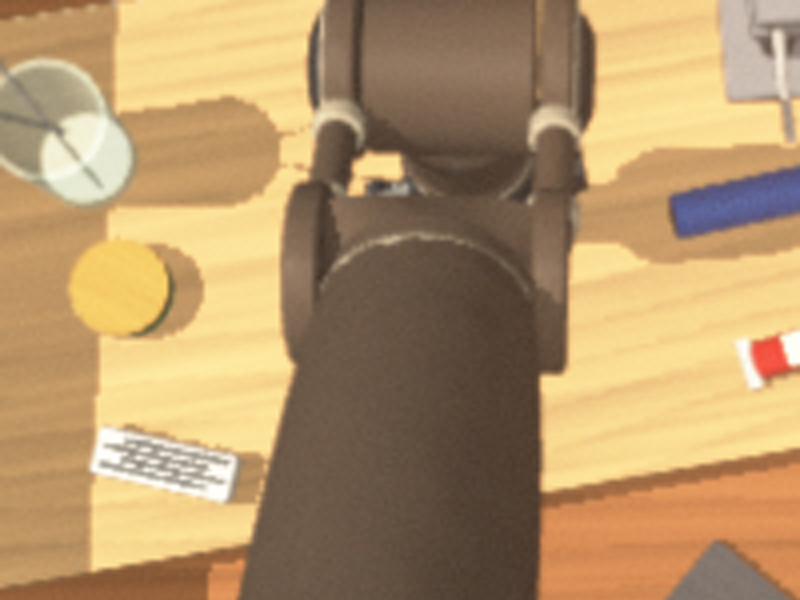

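The wrist view shows the gauge's rear edge slanted across the fingers, from (258,295) to (305,303). Only the left finger is pushing, and the sideways drag has kept the gauge from turning. I measure its yaw precisely before steering it.

```bash
python3 - <<'E'
from h import *
o=ctrl.observe();print(o['eef_pos'],o['t'])
im=cv2.imread('pics/w4.png');c=cam('wrist',o)
P=[]
for X in range(262,304,3):
    g=cv2.GaussianBlur(im,(3,3),0)[283:325,X,2].astype(float); P.append((X,283+np.argmin(np.diff(g)) +.5))
print(P)
W=ray(c,P,.076);W=W[:,:2]
vx,vy,x0,y0=cv2.fitLine(W.astype(np.float32),cv2.DIST_HUBER,0,1e-4,1e-4).ravel()
print(x0,y0,np.degrees(np.arctan(-vx/vy)))
E
```

```text
[0.58446112 0.01625876 0.07204738] 7.45
[(262, np.float64(292.5)), (265, np.float64(293.5)), (268, np.float64(293.5)), (271, np.float64(294.5)), (274, np.float64(294.5)), (277, np.float64(295.5)), (280, np.float64(295.5)), (283, np.float64(296.5)), (286, np.float64(296.5)), (289, np.float64(297.5)), (292, np.float64(297.5)), (295, np.float64(298.5)), (298, np.float64(298.5)), (301, np.float64(298.5))]
0.573186 0.014380704 -1.7639484
```

Emit:
apply_moves --motion "0.5 0.5 0 0 0 0 -5; 0.5 0 0 0 0 0 -5.2; 0.5 -0.4 0 0 0 0 0; 0.5 -0.3 0 0 0 0 0; 0.5 0 0 0 0 0 0"

```text
t: 8.07
eef_pos: [0.5823, 0.0163, 0.0721]
ee_rot: [1.0, -0.014, -0.0, 0.0]
contact_force: [0.5, 0.1, 0.5]
opening: 0.254
```

Emit:
apply_moves --motion "0.5 -0.4 0.12 0 0 0 0.9; 0.5 -0.4 0.15 0 0 0 1; 0.5 -0.4 0.15 0 0 0 1; 0.5 -0.4 0.15 0 0 0 1; 0.5 -0.4 0.15 0 0 0 1; 0.5 -0.4 0.15 0 0 0 1; 0.5 0 0 0 0 0 0"

```text
t: 8.95
eef_pos: [0.5583, 0.0251, 0.0722]
ee_rot: [0.999, 0.037, -0.0, -0.0]
contact_force: [0.1, 0.5, 0.1]
opening: 0.253
```

```bash
cat >> h.py <<'E'
def wrist_rear(name):
    o=ctrl.observe();im=np.ascontiguousarray(snapshot('wrist')[...,::-1]);cv2.imwrite(name,im);c=cam('wrist',o)
    P=[]
    for X in range(262,304,3):
        g=cv2.GaussianBlur(im,(3,3),0)[275:325,X,2].astype(float); P.append((X,275+np.argmin(np.diff(g))+.5))
    W=ray(c,P,.076)[:,:2]
    vx,vy,x0,y0=cv2.fitLine(W.astype(np.float32),cv2.DIST_HUBER,0,1e-4,1e-4).ravel()
    q=o['ee_rot'];print('t',o['t'],'tcp',o['eef_pos'],'toolyaw',np.degrees(2*np.arctan2(q[1],q[0])),'F',o['contact_force'])
    print([float(p[1]) for p in P]);m=np.array([x0,y0])
    print('rear',m,'dist',(m-P0)@NV,'yaw',np.degrees(np.arctan(-vx/vy)))
E
python3 - <<'E'
from h import *
wrist_rear('pics/w5.png')
im=snapshot('scene')[...,::-1];cv2.imwrite('pics/s5.png',im);cv2.imwrite('pics/s5z.png',cv2.resize(im[150:270,210:370],None,fx=5,fy=5,interpolation=cv2.INTER_CUBIC))
E
```

```text
t 8.95 tcp [0.55828644 0.02513615 0.07220704] toolyaw 4.2652498062996 F [0.12455499 0.50461075 0.11921878]
[290.5, 290.5, 290.5, 290.5, 290.5, 290.5, 290.5, 290.5, 290.5, 290.5, 290.5, 290.5, 290.5, 290.5]
rear [0.54954946 0.02413187] dist 0.14312317193780047 yaw 4.24565
```

View pics/s5z.png

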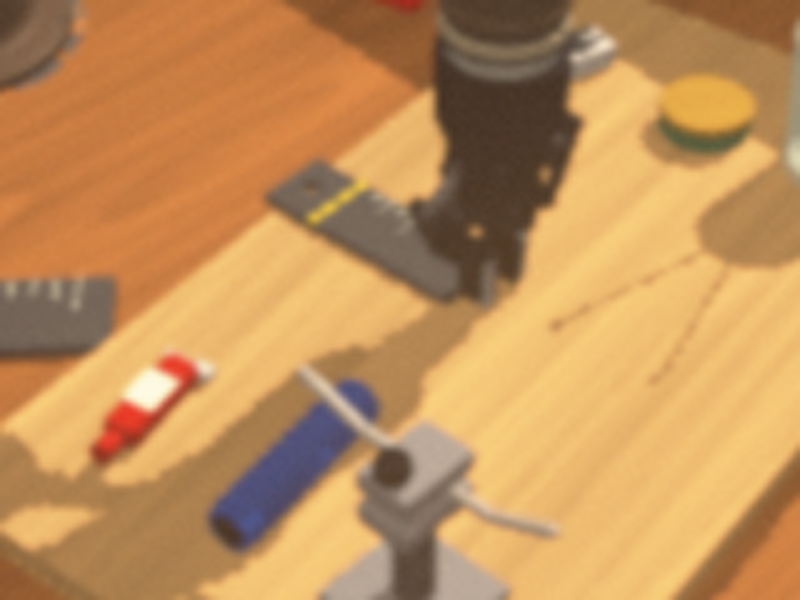

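View pics/w5.png

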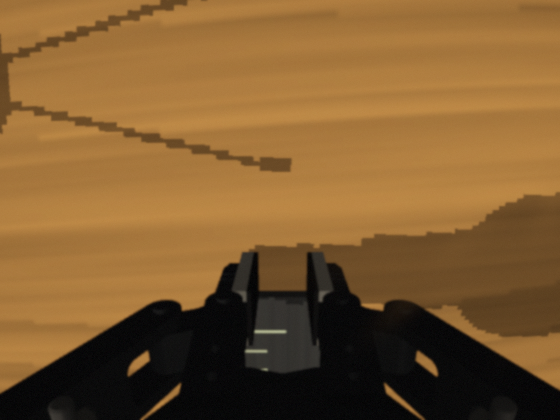

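Steering works: the rear edge is now flush against both fingers (row 290.5 across), yaw is 4.2°, and about 33 mm remain. I continue.

Emit:
apply_moves --motion "0.5 -0.4 0.1 0 0 0 0.75; 0.5 -0.4 0.1 0 0 0 0.75; 0.5 -0.4 0.1 0 0 0 0.75; 0.5 -0.4 0.1 0 0 0 0.75; 0.5 -0.4 0.1 0 0 0 0.75; 0.5 -0.4 0.1 0 0 0 0.75; 0.5 0 0 0 0 0 0"

```text
t: 9.93
eef_pos: [0.5343, 0.0311, 0.0722]
ee_rot: [0.997, 0.076, -0.0, -0.0]
contact_force: [-0.1, 0.1, -0.1]
opening: 0.251
```

```bash
python3 - <<'E'
from h import *
wrist_rear('pics/w6.png')
E
```

```text
t 9.925 tcp [0.53432541 0.03111184 0.07221083] toolyaw 8.758406654143515 F [-0.11441636  0.08125906 -0.10401836]
[290.5, 290.5, 290.5, 290.5, 290.5, 290.5, 290.5, 290.5, 290.5, 290.5, 290.5, 290.5, 290.5, 290.5]
rear [0.52563196 0.0294703 ] dist 0.12026859410580144 yaw 8.737769
```

It is square with the edge (8.7° against 8.6°) and nominally 10 mm short. I retreat to check from the top view before the last millimetres.

Emit:
apply_moves --motion "0.5 1.5 0.2 0 0 0 0; 0.5 1.5 0.2 0 0 0 0; 0.5 0 0 5 0 0 0; 0.5 0 0 5 0 0 0; 0.5 0 0 6 0 0 0; 0.5 -2 -5 0 0 0 0; 0.5 -2 -5 0 0 0 0; 0.5 -2 -5 0 0 0 0; 0.5 -2 -5 0 0 0 0; 0.5 -2 -5 0 0 0 0; 0.5 -2 -5 0 0 0 0; 0.5 0 0 0 0 0 0"

```text
t: 11.48
eef_pos: [0.4447, -0.2689, 0.2329]
ee_rot: [0.997, 0.074, 0.0, 0.001]
contact_force: [0.2, -0.3, -0.1]
opening: 0.251
```

```bash
cat >> h.py <<'E'
def top_check(name):
    o=ctrl.observe();print(o['t'],o['eef_pos'])
    im=np.ascontiguousarray(snapshot('top')[...,::-1]);cv2.imwrite(name,im)
    z=cv2.resize(im[130:250,190:320],None,fx=6,fy=6,interpolation=cv2.INTER_CUBIC)[:600];cv2.imwrite(name.replace('.png','z.png'),z)
    return im
E
python3 - <<'E'
from h import *
im=top_check('pics/t7.png')
im=snapshot('scene')[...,::-1];cv2.imwrite('pics/s7.png',im);cv2.imwrite('pics/s7z.png',cv2.resize(im[150:270,210:370],None,fx=5,fy=5,interpolation=cv2.INTER_CUBIC))
E
```

```text
11.475 [ 0.44473155 -0.26887164  0.23287012]
```

View pics/t7z.png

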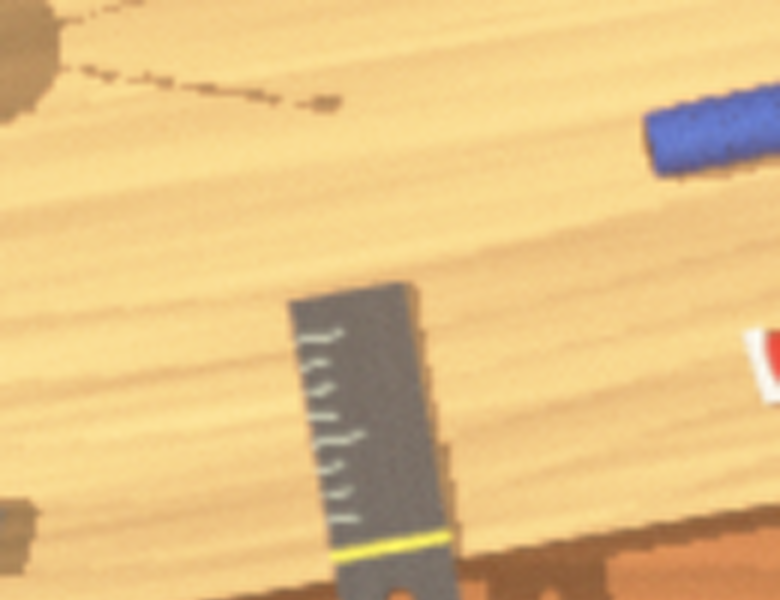

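View pics/s7z.png

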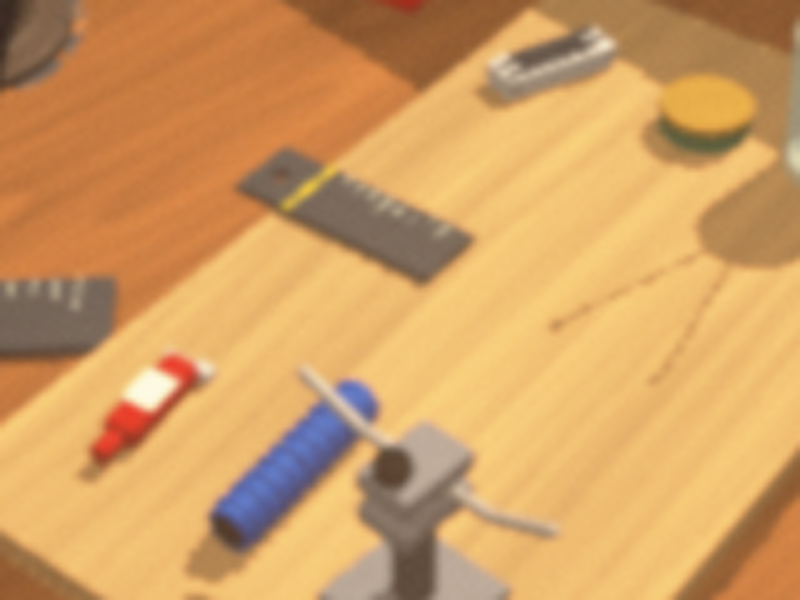

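The gauge is square and unoccluded; in the top zoom the yellow line runs from (330,556) to (452,537), just inside the edge. I measure the line and edge in both views.

```bash
cat >> h.py <<'E'
def measure(tn,sn):
    im=cv2.imread(tn);c=cam('top')
    p0,n,sd,N=edge_line(im,c);print('top edge',p0,np.degrees(np.arctan2(n[1],n[0])),sd,N,'offset vs first',(p0-P0)@NV)
    b=im.astype(int);roi=np.zeros(im.shape[:2],bool);roi[195:245,238:274]=1
    hs=cv2.cvtColor(im,cv2.COLOR_BGR2HSV)
    def line(im,c,q,w):
        W=ray(c,q,.076)[:,:2];vx,vy,x,y=cv2.fitLine(W.astype(np.float32),cv2.DIST_HUBER,0,1e-4,1e-4).ravel()
        m=W.mean(0);print('  n',len(q),'mid',m,'dist to edge mm',1000*(m-P0)@NV,1000*(m-p0)@n,'yaw',np.degrees(np.arctan(-vx/vy)),'px',q.mean(0))
    q=np.argwhere(roi&(hs[...,0]>=24)&(hs[...,0]<=34)&(hs[...,1]>110)&(hs[...,2]>150))[:,::-1];print('TOP');line(im,c,q,0)
    sat=b.max(2)-b.min(2);roi2=roi.copy();roi2[165:245,236:272]=1
    m=((sat<45)&(b.max(2)<160)&roi2).astype(np.uint8);m=cv2.morphologyEx(m,cv2.MORPH_CLOSE,np.ones((7,7)))
    k,l,s,ce=cv2.connectedComponentsWithStats(m);i=1+s[1:,4].argmax();cn=cv2.findContours((l==i).astype(np.uint8),0,1)[0][0]
    W=ray(c,cn.reshape(-1,2),.076)[:,:2];r=cv2.minAreaRect((W*1000).astype(np.float32));B=cv2.boxPoints(r)/1000
    print('plate',r,'corner dists mm',1000*(B-P0)@NV)
    im=cv2.imread(sn);c=cam('scene');hs=cv2.cvtColor(im,cv2.COLOR_BGR2HSV)
    roi=np.zeros(im.shape[:2],bool);roi[176:198,255:284]=1
    q=np.argwhere(roi&(hs[...,0]>=23)&(hs[...,0]<=34)&(hs[...,1]>130)&(hs[...,2]>110))[:,::-1];print('SCENE')
    if len(q)>3: line(im,c,q,0)
    # scene edge: green drop along the edge normal, sampled both sides of the gauge
    t=np.array([-NV[1],NV[0]]);g=cv2.GaussianBlur(im,(3,3),0);res=[]
    for s in np.r_[np.linspace(-.15,-.0,40),np.linspace(.1,.16,15)]:
        ds=np.arange(-.012,.012,.0005)
        px=proj(c,[np.r_[P0+s*t+d*NV,.07] for d in ds]).astype(np.float32)
        v=cv2.remap(g,px[:,0].reshape(1,-1),px[:,1].reshape(1,-1),cv2.INTER_LINEAR)[0].astype(float)[:,1]
        j=np.diff(v).argmax();res.append(1000*ds[j])
    print('scene edge offset mm: median',np.median(res),'first/last',np.median(res[:40]),np.median(res[40:]),np.std(res))
E
python3 - <<'E'
from h import *
measure('pics/t7.png','pics/s7.png')
E
```

```text
top edge [ 0.41178405 -0.02455713] 8.527072 0.0006644105792410942 44 offset vs first -0.00036062944275526724
TOP
  n 47 mid [0.41607922 0.0086802 ] dist to edge mm 8.840797431803512 9.176007708558684 yaw 9.030982 px [254.46808511 220.72340426]
plate ((450.82781982421875, 13.702314376831055), (148.16812133789062, 48.9921989440918), 8.993131637573242) corner dists mm [-30.31220159 -29.95232338 118.21178532 117.85187748]
SCENE
scene edge offset mm: median -2.499999999999992 first/last -2.499999999999992 -2.499999999999992 1.6521961342757427
```

```bash
python3 - <<'E'
from h import *
im=cv2.imread('pics/s7.png');hs=cv2.cvtColor(im,cv2.COLOR_BGR2HSV)
c=cam('scene')
q=[(210+(a-2)/5,150+(b-2)/5) for a,b in ((284,207),(339,171))]
W=ray(c,q,.076);print(W,1000*(W[:,:2]-P0)@NV)
print(hs[186:190,268:274])
# hole end and rear corners by hand (zoom px)
q=[(210+(a-2)/5,150+(b-2)/5) for a,b in ((238,185),(287,148),(425,282),(474,240))]
W=ray(c,q,.076);print(1000*(W[:,:2]-P0)@NV)
E
```

```text
[[ 0.41993502 -0.01868636  0.076     ]
 [ 0.41724354  0.03052636  0.076     ]] [ 8.5743572  13.24842446]
[[[ 14  70 123]
  [ 15  80 128]
  [ 20 110 150]
  [ 21 143 185]
  [ 22 162 208]
  [ 22 160 202]]

 [[ 16  81 129]
  [ 20 108 153]
  [ 22 153 195]
  [ 23 174 223]
  [ 23 171 219]
  [ 22 142 181]]

 [[ 19 110 150]
  [ 22 147 184]
  [ 22 169 219]
  [ 22 168 217]
  [ 21 142 180]
  [ 18 103 144]]

 [[ 22 144 183]
  [ 22 157 198]
  [ 22 151 191]
  [ 20 122 163]
  [ 18  89 137]
  [ 15  70 124]]]
[-28.61735507 -28.47183131 120.35187658 121.0086909 ]
```

The top view puts the line 9 mm inside the edge, the wrist rear-edge measurement says about 10 mm, and the oblique scene view says 11–13 mm. I take a closer look with the wrist camera straight above the line.

Emit:
apply_moves --motion "0.5 -1 5.5 -0.5 0 0 0; 0.5 -1 5.5 -0.5 0 0 0; 0.5 -1 5.5 -0.5 0 0 0; 0.5 -1 5.5 -0.5 0 0 0; 0.5 -1 5.5 0 0 0 0; 0.5 0 0 0 0 0 0; 0.5 0 0 0 0 0 0"

```text
t: 12.45
eef_pos: [0.3955, 0.0107, 0.2126]
ee_rot: [0.997, 0.078, 0.0, 0.0]
contact_force: [0.3, -0.4, -0.3]
opening: 0.252
```

```bash
python3 - <<'E'
from h import *
import pickle
o=ctrl.observe();im=np.ascontiguousarray(snapshot('wrist')[...,::-1]);cv2.imwrite('pics/w8.png',im)
pickle.dump({k:o[k] for k in('eef_pos','ee_rot')},open('o8.pkl','wb'));print(o['t'],o['eef_pos'],o['ee_rot'])
E
```

```text
12.45 [0.39547445 0.01072301 0.21262516] [9.96975408e-01 7.77154820e-02 4.86504608e-04 3.21400545e-04]
```

View pics/w8.png

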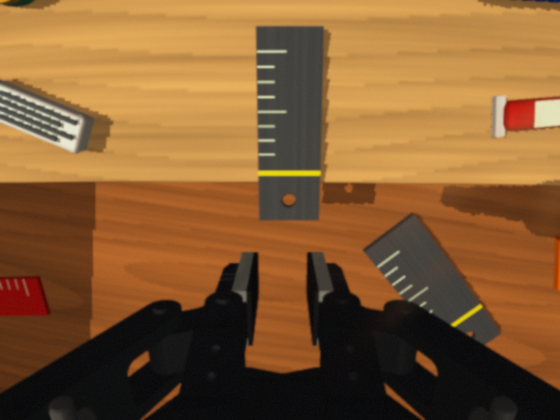

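The wrist view is clear: yellow line at row ≈173, shelf edge at row ≈182, gauge square, hole at (289,200).

```bash
cat >> h.py <<'E'
def wmeas(im,o):
    c=cam('wrist',o);g=cv2.GaussianBlur(im,(3,3),0).astype(float)
    E=[]
    for X in list(range(110,248,3))+list(range(385,480,3)):
        v=g[140:230,X,1];d=np.diff(v);j=d.argmin();E.append((X,140+j+.5))
    E=np.array(E);k=np.polyfit(E[:,0],E[:,1],1)
    for _ in range(3):
        ok=abs(E[:,1]-np.polyval(k,E[:,0]))<1.5 if _ else abs(E[:,1]-np.median(E[:,1]))<5
        k=np.polyfit(E[ok,0],E[ok,1],1)
    W=ray(c,E[ok],.070)[:,:2];vx,vy,x,y=cv2.fitLine(W.astype(np.float32),cv2.DIST_HUBER,0,1e-4,1e-4).ravel()
    n=np.array([abs(vy),-vx*np.sign(vy)]);p=np.array([x,y])
    hs=cv2.cvtColor(im,cv2.COLOR_BGR2HSV);roi=np.zeros(im.shape[:2],bool);roi[140:215,245:340]=1
    q=np.argwhere(roi&(hs[...,0]>=24)&(hs[...,0]<=34)&(hs[...,1]>170)&(hs[...,2]>120))[:,::-1]
    L=ray(c,q,.076)[:,:2];lx,ly,_,_=cv2.fitLine(L.astype(np.float32),cv2.DIST_HUBER,0,1e-4,1e-4).ravel()
    m=L.mean(0)
    print('edge n',ok.sum(),'row@290',np.polyval(k,290),'yaw',np.degrees(np.arctan2(n[1],n[0])),'p',p,'vs top',1000*(p-P0)@NV)
    print('line n',len(q),q.mean(0),m,'yaw',np.degrees(np.arctan(-lx/ly)),'DIST mm',1000*(m-p)@n)
E
python3 - <<'E'
from h import *
import pickle
wmeas(cv2.imread('pics/w8.png'),pickle.load(open('o8.pkl','rb')))
E
```

```text
edge n 78 row@290 181.69895020645228 yaw 8.497102 p [ 0.4094082  -0.01494033] vs top -1.2764812290952394
line n 374 [289.  172.5] [0.41463822 0.00716471] yaw 8.933981 DIST mm 8.438830137941643
```

The line is 8.4 mm inside by wrist and 9.0 mm by top. I go back behind the gauge for a final push of about 8.6 mm.

Emit:
apply_moves --motion "0.5 4.25 0.6 0 0 0 0; 0.5 4.25 0.6 0 0 0 0; 0.5 4.25 0.6 0 0 0 0; 0.5 4.25 0.6 0 0 0 0; 0.5 0 0 0 0 0 0; 0.5 0 0 -5 0 0 0; 0.5 0 0 -5 0 0 0; 0.5 0 0 -3 0 0 0; 0.5 0 0 0 0 0 0; 0.5 0 0 0 0 0 0"

```text
t: 13.75
eef_pos: [0.5658, 0.0331, 0.0835]
ee_rot: [0.997, 0.076, 0.001, 0.0]
contact_force: [0.4, -0.2, -0.9]
opening: 0.245
```

Emit:
apply_moves --motion "0.5 0 0.2 -0.6 0 0 0; 0.5 0 0 -0.5 0 0 0; 0.5 0 0 0 0 0 0; 0.5 -0.8 -0.1 0 0 0 0; 0.5 -0.8 -0.1 0 0 0 0; 0.5 -0.8 -0.1 0 0 0 0; 0.5 0 0 0 0 0 0; 0.5 0 0 0 0 0 0"

```text
t: 14.75
eef_pos: [0.5412, 0.033, 0.0715]
ee_rot: [0.997, 0.076, 0.0, 0.0]
contact_force: [0.8, 0.8, 0.4]
opening: 0.25
```

Emit:
apply_moves --motion "0.5 -0.3 -0.05 0 0 0 0; 0.5 -0.3 -0.05 0 0 0 0; 0.5 -0.3 -0.05 0 0 0 0; 0.5 -0.3 -0.04 0 0 0 0; 0.5 -0.3 -0.04 0 0 0 0; 0.5 0 0 0 0 0 0; 0.5 0 0 0 0 0 0"

```text
t: 15.62
eef_pos: [0.5258, 0.0307, 0.0713]
ee_rot: [0.997, 0.076, -0.0, -0.0]
contact_force: [0.2, 0.1, -0.5]
opening: 0.248
```

```bash
python3 - <<'E'
from h import *
wrist_rear('pics/w9.png')
o=ctrl.observe();print(1000*(np.array([.53432541,.03111184])-o['eef_pos'][:2])@NV)
E
```

```text
t 15.625 tcp [0.52576272 0.03067811 0.0712638 ] toolyaw 8.73839151911942 F [ 0.23511731  0.10436223 -0.52289793]
[291.5, 292.5, 292.5, 292.5, 292.5, 292.5, 292.5, 292.5, 291.5, 292.5, 292.5, 291.5, 292.5, 292.5]
rear [0.5166599  0.02897766] dist 0.11132334475214647 yaw 9.337666
8.48877517306132
```

The final push was 8.5 mm, as planned. I retreat and check again from the same wrist viewpoint, then from the top.

Emit:
apply_moves --motion "0.5 1.5 0.2 0 0 0 0; 0.5 1.5 0.2 0 0 0 0; 0.5 0 0 5 0 0 0; 0.5 0 0 5 0 0 0; 0.5 0 0 4 0 0 0; 0.5 -4 -0.6 0 0 0 0; 0.5 -4 -0.6 0 0 0 0; 0.5 -4 -0.6 0 0 0 0; 0.5 -4 -0.6 0 0 0 0; 0.5 0 0 0 0 0 0; 0.5 0 0 0 0 0 0"

```text
t: 17.05
eef_pos: [0.3978, 0.0107, 0.2122]
ee_rot: [0.997, 0.076, 0.001, 0.0]
contact_force: [-0.3, 0.3, -0.1]
opening: 0.249
```

```bash
python3 - <<'E'
from h import *
o=ctrl.observe();im=np.ascontiguousarray(snapshot('wrist')[...,::-1]);cv2.imwrite('pics/w10.png',im);print(o['t'],o['eef_pos'])
wmeas(im,o)
E
```

```text
17.05 [0.39782364 0.01065953 0.21222687]
edge n 78 row@290 185.02455983687025 yaw 8.516712 p [0.4043327  0.01709436] vs top -1.5203129358389837
line n 369 [287.58265583 186.49322493] [0.40575111 0.00645169] yaw 8.776359 DIST mm -0.17338280049329663
```

View pics/w10.png

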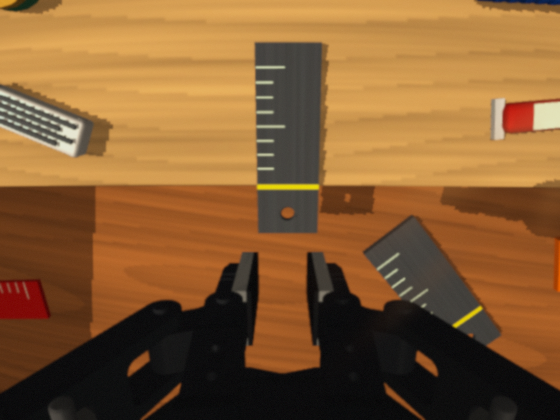

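Emit:
apply_moves --motion "0.5 0 -5.5 0.5 0 0 0; 0.5 0 -5.5 0.5 0 0 0; 0.5 0 -5.5 0.5 0 0 0; 0.5 0 -5.5 0.5 0 0 0; 0.5 0 -5.5 0 0 0 0; 0.5 0 0 0 0 0 0"

```text
t: 17.85
eef_pos: [0.3974, -0.2688, 0.2318]
ee_rot: [0.997, 0.074, 0.001, 0.001]
contact_force: [-0.3, 0.6, -0.0]
opening: 0.246
```

```bash
python3 - <<'E'
from h import *
im=top_check('pics/t11.png')
im=snapshot('scene')[...,::-1];cv2.imwrite('pics/s11.png',im)
measure('pics/t11.png','pics/s11.png')
E
```

```text
17.85 [ 0.39736781 -0.26876239  0.2317527 ]
top edge [ 0.41940957 -0.07428205] 8.564289 0.0008102249509355309 50 offset vs first -0.00023212600855868702
TOP
  n 45 mid [0.40761628 0.00789132] dist to edge mm 0.35480977934423974 0.5753866552536433 yaw 7.280527 px [254.84444444 224.08888889]
plate ((442.12738037109375, 12.513618469238281), (148.1416778564453, 48.51776123046875), 8.353172302246094) corner dists mm [-38.80818809 -38.99370296 109.14690657 109.33245081]
SCENE
scene edge offset mm: median -1.499999999999991 first/last -1.499999999999991 -1.9999999999999913 1.4869681839788278
```

View pics/t11.png

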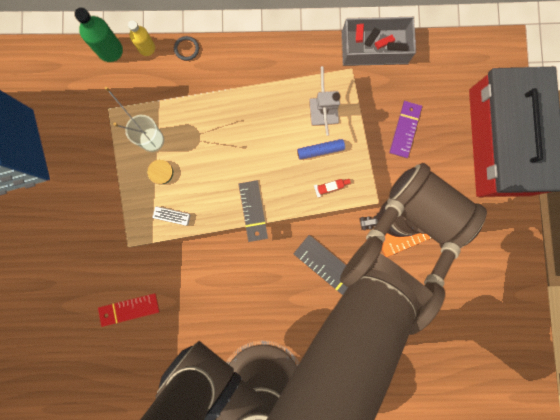

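View pics/s11.png

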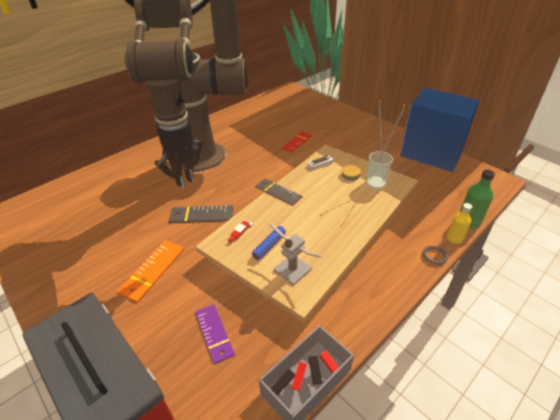

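Wrist puts the line −0.2 mm from the edge and top puts it +0.4 to +0.6 mm. The line is on the edge, the gauge is square, the bystanders look unmoved and the arm is clear. I hand the job in.

```bash
python3 - <<'E'
from plant import sign_off
print(sign_off())
E
```

```text
the job is handed in; nothing more can be done
None
```

I pushed the gauge from behind with two half-shut fingertips until its yellow line lay over the shelf's front edge, then retreated and handed the job in at about 18 s. `sign_off()` gives no verdict, so the result rests on the checks below.

- **First stretch:** the gauge slid forward without turning, because only one finger was bearing on it. I squared the tool to its rear end and steered it round during the next pushes. After a check from above, a last push of 8.5 mm finished it.
- **Line over the edge:** the wrist camera put it −0.2 mm from the edge, and the top camera +0.4 to +0.6 mm. The allowance is ±6 mm.
- **Overhang:** the top view's plate outline gave about 39 mm of overhang.
- **Squareness:** the edge's yaw is about 8.5°. The plate read 8.4° in the top view and the line 8.8° in the wrist view. The top view's line fit gave 7.3°, but from only 45 pixels. All are well inside 7° of square.
- **Bystanders:** the multitool, grip, tube, tin and tumbler looked unmoved in the last top and scene pictures; I did not measure them.
- **What disagreed:** before the last push, the coarse scene view put the line 2–4 mm farther inside the shelf than the other two cameras. My yellow mask failed in that view at the end, so it gave no final check.

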